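# Book out two picked parts at the bin buttons

### The arm

A 6-joint arm with a two-finger parallel gripper is mounted at the origin on the work surface. World frame = base frame: x ahead of the robot, y to its left, z up, the work surface at z = 0. Lengths are in m, angles in rad, forces in N, time in s.
With the tool pointing down it reaches from about 0.35 to 0.775 m from the base axis. Payload 7.3 kg.
Tool frame: the origin (TCP) lies at the very end of the fingers, on their centre line; the grasp point (between the pads) lies 19 mm behind it (robot.hold_point_z is the distance from the TCP to the grasp point, in m); z points along the fingers, y is the direction in which the jaws open and shut (so a half turn about z gives the same grasp; the last joint's range is limited). The gripper opens to 92 mm and grips with 3 to 60 N. Pads are 19 mm wide; open, the fingers measure 130 mm over their backs; the gripper's body (75 mm by 190 mm) begins 47 mm behind the grasp point.
Start: joints at [1.139, 0.342, 1.524, -0, 1.275, -0.146], TCP at [0.148, 0.504, 0.227] pointing down, gripper open.
Joint ranges: [-2.53, 2.53], [-0.77, 2.02], [0.04, 2.7], [-1, 4.14], [0.28, 2.66], [-3.11, 3.11]. Speed limits (rad/s): [2.57, 2.57, 3.14, 3.14, 3.14, 3.14].

### API

Orientations are given as [roll, pitch, yaw] about the fixed x, y, z axes, in that order (R = Rz(yaw) Ry(pitch) Rx(roll)).
In Python, from cell import monitor, viewer, robot gives the robot as it stands.
- The arm moves only by the tool move_arm, never from a script. Its argument "deltas" is a list of rows, each an object of numbers: "x", "y", "z": the shift along the tool's x, y, z in m; "wx", "wy", "wz": the turn, a rotation vector about the tool's x, y, z in degrees; "hand": the opening, from 0 (shut) to 1 (fully open). In form: [{"x": .., "y": .., "z": .., "wx": .., "wy": .., "wz": .., "hand": ..}, ...]. A call has 1 to 8 rows; each row is the pose to reach, as a shift and turn from the pose commanded when the call began, along the tool's axes at that moment; what a row does not reach only later rows make up. A row lasts 1/8 s, in which the tool goes at most 62.5 mm and 10.7 degrees, less where a joint would pass 70% of its speed; a pose out of reach is approached as far as the arm can. A call with a gripper value outside its range is refused whole. The fingers move at their own pace and stop on an object; "grip_force" is the grip in N (left out, the last holds). Time passes only in rows, so rows that repeat a pose let the fingers close. It gives the time, the measured TCP pose, the force and the opening at its end, in the units of the state.
- monitor.observe(): the state, without advancing time (a new reading comes with each control period).
- viewer.read_camera(name): name is "scene" or "side" or "wrist"; returns the picture (420x560x3 uint8, red, green, blue); there is no depth.
- viewer.camera_params(name): a dict with "camera_matrix" (3x3 intrinsics, pixels), "k1" (the pictures are not rectified: a ray, as slopes to the right and down, at radius r is drawn at 1 + k1 r^2 times it, then the intrinsics apply), "R" (3x3) and "t" (3): a world point X has camera coordinates R X + t. Camera axes: x right, y down, z forward; pixel columns grow to the right and rows downward; lengths in m; the calibration is good to about 2 mm. A picture is of the moment at which its call begins: read the wrist's pose just before it. camera_params takes no time and is no camera call; for the wrist camera it gives the pose at the moment of the call.
- robot.hand_in(): hands the job in, once; it reports no verdict.
The state is a dict: "time": time; "qpos": joint angles; "qvel": joint speeds; "joint_efforts": joint torques, N m; "tool_pos": TCP position; "tool_rot": TCP orientation; "contact_force": force on the tool from outside, world axes, zero at the start; "torque": the same for the moment, N m; "opening": finger opening in m.
Only numpy, scipy, OpenCV 4.12 (cv2) and the standard library are available. Lean on these libraries where they do the work, as an engineer would, in place of code of your own. Each camera call takes 0.05 s, during which the arm holds its last target. There are 200 camera calls.

### The job

The parts for this job have been picked, so book them out at the pick station: with the fingertips, gently press the orange button in front of the yellow bin of brass bushings fully in, so that it stays down, and then do the same with the button in front of the blue bin of white caps, and withdraw. Leave the other two buttons out, and do not pick up or shift any of the loose things standing about.

Things in the scene. Friction and masses are not known exactly. Their poses are not given: they have to be found in the camera images.
- rack: the pick station: a green board 260 x 500 x 12 thick, fixed to the bench, carrying a row of four parts bins spaced 116 along its y axis. The bins' order differs from run to run. Origin at the level of the bench, under the middle of the line of the four buttons; x points from the buttons to the bins, z up.
- brass_bin: the yellow parts bin full of brass bushings: bin 130 deep (x) x 100 wide (y) x 60 high, fixed on the board. On its robot side it carries a black button housing (60 x 50, 34 high) with this bin's own orange button on top. Origin straight under the button's axis, on the top of the board (12 above the bench); x points from the button to the bin, whose near wall begins 40 from the button's axis
- brass_top (a point): centre of the top face of that bin's orange button (32 diameter); it moves down with the button. Out, it stands 14 above the housing and 60 above the bench; fully in, 6 above the housing
- brass_button (a joint): how far that button is pressed, straight down: 0 = out, 0.008 m = fully in against its stop. It moves against about 3 N and latches: it stays wherever it is left. Its orange cap is soft: it gives about 1 mm for every 5 N of push (up to 5 mm), on top of the button's travel, and springs back when let go. A button or bin is damaged by more than 30 N
- bolt_bin: the yellow parts bin full of steel bolts: bin 130 deep (x) x 100 wide (y) x 60 high, fixed on the board. On its robot side it carries a black button housing (60 x 50, 34 high) with this bin's own orange button on top. Origin straight under the button's axis, on the top of the board (12 above the bench); x points from the button to the bin, whose near wall begins 40 from the button's axis
- bolt_top (a point): centre of the top face of that bin's orange button (32 diameter); it moves down with the button. Out, it stands 14 above the housing and 60 above the bench; fully in, 6 above the housing
- bolt_button (a joint): how far that button is pressed, straight down: 0 = out, 0.008 m = fully in against its stop. It moves against about 3 N and latches: it stays wherever it is left. Its orange cap is soft: it gives about 1 mm for every 5 N of push (up to 5 mm), on top of the button's travel, and springs back when let go. A button or bin is damaged by more than 30 N
- white_bin: the blue parts bin full of white plastic caps: bin 130 deep (x) x 100 wide (y) x 60 high, fixed on the board. On its robot side it carries a black button housing (60 x 50, 34 high) with this bin's own orange button on top. Origin straight under the button's axis, on the top of the board (12 above the bench); x points from the button to the bin, whose near wall begins 40 from the button's axis
- white_top (a point): centre of the top face of that bin's orange button (32 diameter); it moves down with the button. Out, it stands 14 above the housing and 60 above the bench; fully in, 6 above the housing
- white_button (a joint): how far that button is pressed, straight down: 0 = out, 0.008 m = fully in against its stop. It moves against about 3 N and latches: it stays wherever it is left. Its orange cap is soft: it gives about 1 mm for every 5 N of push (up to 5 mm), on top of the button's travel, and springs back when let go. A button or bin is damaged by more than 30 N
- grommet_bin: the blue parts bin full of black rubber grommets: bin 130 deep (x) x 100 wide (y) x 60 high, fixed on the board. On its robot side it carries a black button housing (60 x 50, 34 high) with this bin's own orange button on top. Origin straight under the button's axis, on the top of the board (12 above the bench); x points from the button to the bin, whose near wall begins 40 from the button's axis
- grommet_top (a point): centre of the top face of that bin's orange button (32 diameter); it moves down with the button. Out, it stands 14 above the housing and 60 above the bench; fully in, 6 above the housing
- grommet_button (a joint): how far that button is pressed, straight down: 0 = out, 0.008 m = fully in against its stop. It moves against about 3 N and latches: it stays wherever it is left. Its orange cap is soft: it gives about 1 mm for every 5 N of push (up to 5 mm), on top of the button's travel, and springs back when let go. A button or bin is damaged by more than 30 N
- stray_bushing: a stray brass bushing standing on the green board between the buttons, 22 diameter, 22 tall; origin at the centre of its underside. Not to be moved
- stray_cap: a stray white cap on the green board between the buttons, 22 diameter, 16 tall; origin at the centre of its underside. Not to be moved
- socket: a loose steel socket on the green board between the buttons, 20 diameter, 25 tall; origin at the centre of its underside. Not to be moved
- screwdriver: a loose screwdriver lying on the bench, right of the board; about 195 long along its own x axis, tip to +x; origin near its middle, on the bench. Not to be moved
- oil_bottle: a loose white oil bottle with red cap on the bench, left, 60 diameter, 150 tall; origin at the centre of its underside. Not to be moved

How it is judged:
By the outcome, as a careful person would: the job done as asked, in the order asked, and still so for the second after the job is handed in, with the robot touching nothing.
It also fails if it takes over 38 s, if anything falls off the work surface, if the arm or the gripper's body presses on something with over 40 N, if the wrist force passes 120 N, or if a joint passes its speed limit or range.

## Working session

There is one attempt and no reset: what is moved stays moved. The work goes in short steps, Python scripts to look and compute and a tool call to move; the robot and the scene stay as the last step left them, time stands still between calls to the robot, and variables do not carry over. Pictures are saved under pics/ and viewed, about 8 in all and at most 12, crops included, and the job is handed in when it is done.

Besides the shell and the picture viewer there is one more tool, called after "Call:" in YAML: its name, and indented under it one key for each argument. move_arm: Moves the arm, as the interface text tells. Its arguments: {"type":"object","properties":{"deltas":{"type":"array","items":{"type":"object","properties":{"x":{"type":"number"},"y":{"type":"number"},"z":{"type":"number"},"wx":{"type":"number"},"wy":{"type":"number"},"wz":{"type":"number"},"hand":{"type":"number"}}}},"grip_force":{"type":"number"}},"required":["deltas"]}

```bash
mkdir -p pics
cat > h.py <<'E'
from cell import monitor, viewer, robot
import numpy as np, cv2
def ray(cam,uv,z,P=None):
    p=P or viewer.camera_params(cam)
    K=np.array(p["camera_matrix"]);k=p["k1"];R=np.array(p["R"]);t=np.array(p["t"])
    d=cv2.undistortPoints(np.array([[uv]],float),K,np.array([k,0,0,0,0.]))[0,0]
    v=R.T@np.array([*d,1]);c=-R.T@t
    return c+v*(z-c[2])/v[2]
def orange(im):
    h=cv2.cvtColor(im,cv2.COLOR_RGB2HSV)
    return cv2.inRange(h,(5,150,120),(18,255,255))
def snap(cam,name):
    P=viewer.camera_params(cam);im=np.array(viewer.read_camera(cam))
    cv2.imwrite(f"pics/{name}.png",im[:,:,::-1]);return im,P
def blobs(cam,im,P,z=0.06):
    n,l,s,c=cv2.connectedComponentsWithStats(orange(im))
    for i in range(1,n):
        if s[i][4]>40: print(cam,s[i],c[i].round(1),ray(cam,c[i],z,P).round(4))
E
python3 - <<'E'
from h import *
o=[]
for c in("scene","side"):
    im,P=snap(c,c+"1");o.append(im);blobs(c,im,P)
cv2.imwrite("pics/a.png",np.vstack(o)[:,:,::-1])
print(monitor.observe())
E
```

```text
scene [158  24  93  28 163] [206.9  36.5] [-0.8571  0.9175  0.06  ]
scene [  0  63 121  42 499] [57.5 82.5] [-0.8581  0.01    0.06  ]
scene [320 119  27  11  68] [333.8 122.5] [0.3511 0.4992 0.06  ]
scene [320 182  12   9  74] [325.9 185.4] [0.5536 0.1754 0.06  ]
scene [296 202  12  10  93] [301.4 206.1] [0.5602 0.0605 0.06  ]
scene [267 224  14  13 125] [273.1 229.8] [ 0.566 -0.054  0.06 ]
scene [233 252  14  13 141] [240.1 257.7] [ 0.5728 -0.1702  0.06  ]
scene [269 264  28  37 297] [284.3 283.7] [ 0.6941 -0.1596  0.06  ]
scene [248 271  12  10  59] [252.4 275.4] [ 0.6289 -0.1881  0.06  ]
scene [259 272  17  12  80] [269.3 278.6] [ 0.6615 -0.1703  0.06  ]
scene [337 345  14  14 104] [343.9 350.7] [ 0.8749 -0.2039  0.06  ]
scene [347 355  20  17 183] [355.9 363.9] [ 0.9055 -0.2112  0.06  ]
scene [305 395   6  13  42] [307. 402.] [ 0.8835 -0.3196  0.06  ]
scene [310 395  24  24 300] [321.7 405.8] [ 0.9052 -0.3089  0.06  ]
side [159 106  30  15  80] [172.1 111.5] [0.3376 0.5053 0.06  ]
side [257 160  11   8  70] [262.  163.4] [0.5481 0.1784 0.06  ]
side [270 186  12   9  80] [275.5 19
[... 256 characters left out ...]
[455.1 271.3] [ 0.8762 -0.3166  0.06  ]
{'time': 0.1, 'qpos': array([ 1.13897827e+00,  3.42631726e-01,  1.52491471e+00, -2.00432862e-05,
        1.27540640e+00, -1.46027221e-01]), 'qvel': array([-0.00169851, -0.00123922, -0.00251829,  0.00074321,  0.00126189,
       -0.00062266]), 'joint_efforts': array([ 2.12741172e-03, -4.32007670e+01, -2.44693440e+01,  7.21182232e-02,
        5.26067102e-02, -1.01691769e-04]), 'tool_pos': array([0.14785066, 0.50337254, 0.2261279 ]), 'tool_rot': array([-3.14024415e+00, -1.78956016e-04,  2.85580755e+00]), 'contact_force': array([-0.54164984,  0.55786211, -0.4517301 ]), 'torque': array([ 0.01605215, -0.04609402,  0.00504858]), 'opening': 0.09189773026167465}
```

View pics/scene1.png

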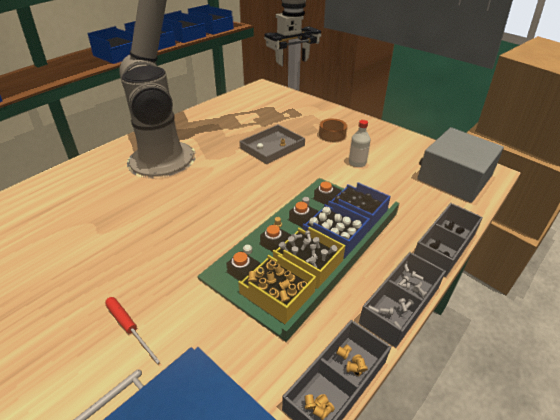

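View pics/side1.png

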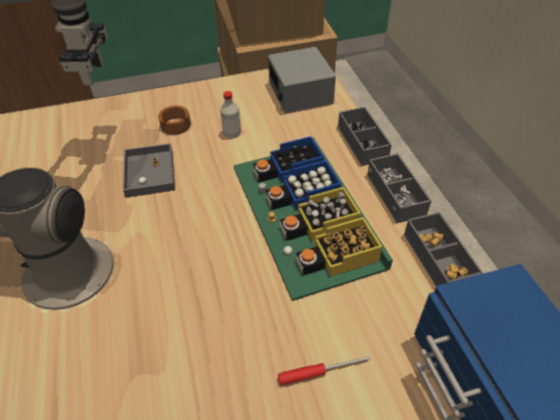

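The bins in order of falling y are grommet, white, bolt, brass. In the scene view the brass button is at about (240,258) and the white one at (301,206). From the two views that puts brass at about (0.570, -0.170) and white at about (0.557, 0.062). I'll move above brass with the hand shut.

Call:
move_arm:
  deltas:
    - {"x": -0.045, "y": -0.04, "hand": 0}
    - {"x": -0.09, "y": -0.08, "hand": 0}
    - {"x": -0.135, "y": -0.12, "hand": 0}
    - {"x": -0.18, "y": -0.16, "hand": 0}
    - {"x": -0.225, "y": -0.2, "hand": 0}
    - {"x": -0.27, "y": -0.24, "hand": 0}
    - {"x": -0.315, "y": -0.28, "hand": 0}
    - {"x": -0.36, "y": -0.32, "hand": 0}

```text
schema error: expected keys x, y, z, wx, wy, wz, hand
```

Call:
move_arm:
  deltas:
    - {"x": -0.045, "y": -0.04, "hand": 0}
    - {"x": -0.09, "y": -0.08, "hand": 0}
    - {"x": -0.135, "y": -0.12, "hand": 0}
    - {"x": -0.18, "y": -0.16, "hand": 0}
    - {"x": -0.235, "y": -0.205, "z": 0.02, "hand": 0}
    - {"x": -0.235, "y": -0.205, "z": 0.04, "hand": 0}
    - {"x": -0.235, "y": -0.205, "z": 0.06, "hand": 0}
    - {"x": -0.235, "y": -0.205, "z": 0.06, "hand": 0}

```text
schema error: expected keys x, y, z, wx, wy, wz, hand
```

Run:
```python
from h import *
print(monitor.observe())
im,P=snap("wrist","w1");blobs("wrist",im,P)
```

```text
{'time': 0.1, 'qpos': array([ 1.13897827e+00,  3.42631726e-01,  1.52491471e+00, -2.00432862e-05,
        1.27540640e+00, -1.46027221e-01]), 'qvel': array([-0.00169851, -0.00123922, -0.00251829,  0.00074321,  0.00126189,
       -0.00062266]), 'joint_efforts': array([ 2.12741172e-03, -4.32007670e+01, -2.44693440e+01,  7.21182232e-02,
        5.26067102e-02, -1.01691769e-04]), 'tool_pos': array([0.14785066, 0.50337254, 0.2261279 ]), 'tool_rot': array([-3.14024415e+00, -1.78956016e-04,  2.85580755e+00]), 'contact_force': array([-0.54164984,  0.55786211, -0.4517301 ]), 'torque': array([ 0.01605215, -0.04609402,  0.00504858]), 'opening': 0.09189773026167465}
wrist [296 297  74  26 779] [332.5 308.3] [0.2986 0.521  0.06  ]
```

View pics/w1.png

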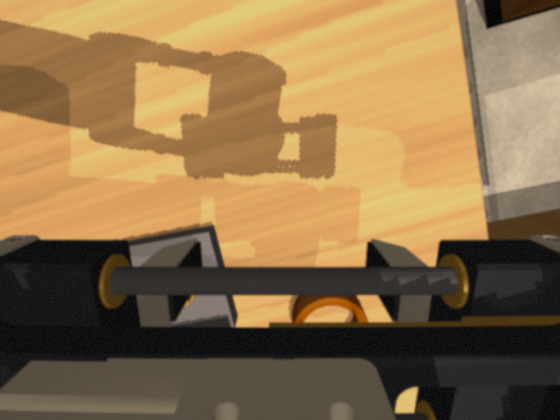

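The moves were refused because every key is required, so this wrist view still shows the start pose, with the fingers near row 280. I'll resend with all the keys.

Call:
move_arm:
  deltas:
    - {"x": -0.045, "y": -0.04, "z": 0, "wx": 0, "wy": 0, "wz": 0, "hand": 0}
    - {"x": -0.09, "y": -0.08, "z": 0, "wx": 0, "wy": 0, "wz": 0, "hand": 0}
    - {"x": -0.135, "y": -0.12, "z": 0, "wx": 0, "wy": 0, "wz": 0, "hand": 0}
    - {"x": -0.18, "y": -0.16, "z": 0, "wx": 0, "wy": 0, "wz": 0, "hand": 0}
    - {"x": -0.225, "y": -0.2, "z": 0, "wx": 0, "wy": 0, "wz": 0, "hand": 0}
    - {"x": -0.27, "y": -0.24, "z": 0, "wx": 0, "wy": 0, "wz": 0, "hand": 0}
    - {"x": -0.315, "y": -0.28, "z": 0, "wx": 0, "wy": 0, "wz": 0, "hand": 0}
    - {"x": -0.36, "y": -0.32, "z": 0, "wx": 0, "wy": 0, "wz": 0, "hand": 0}

```text
time: 1.15
tool_pos: [0.4039, 0.0934, 0.2268]
tool_rot: [3.141, 0.0, 2.856]
contact_force: [0.9, 0.3, 0.5]
opening: 0.0164
```

Call:
move_arm:
  deltas:
    - {"x": -0.045, "y": -0.04, "z": 0, "wx": 0, "wy": 0, "wz": 0, "hand": 0}
    - {"x": -0.09, "y": -0.08, "z": 0, "wx": 0, "wy": 0, "wz": 0, "hand": 0}
    - {"x": -0.135, "y": -0.12, "z": 0, "wx": 0, "wy": 0, "wz": 0, "hand": 0}
    - {"x": -0.18, "y": -0.16, "z": 0, "wx": 0, "wy": 0, "wz": 0, "hand": 0}
    - {"x": -0.235, "y": -0.205, "z": 0.02, "wx": 0, "wy": 0, "wz": 0, "hand": 0}
    - {"x": -0.235, "y": -0.205, "z": 0.04, "wx": 0, "wy": 0, "wz": 0, "hand": 0}
    - {"x": -0.235, "y": -0.205, "z": 0.06, "wx": 0, "wy": 0, "wz": 0, "hand": 0}
    - {"x": -0.235, "y": -0.205, "z": 0.06, "wx": 0, "wy": 0, "wz": 0, "hand": 0}

```text
time: 2.15
tool_pos: [0.5698, -0.1674, 0.1647]
tool_rot: [3.141, -0.004, 2.855]
contact_force: [-0.2, 0.2, 0.4]
opening: 0.0001
```

Run:
```python
from h import *
s=monitor.observe();print(s["tool_pos"],s["tool_rot"],s["qpos"])
im,P=snap("wrist","w2");blobs("wrist",im,P)
im,P=snap("scene","s2");blobs("scene",im,P)
```

```text
[ 0.56976312 -0.16744852  0.16472125] [ 3.14087432 -0.00445226  2.8554148 ] [-4.14926788e-01  5.21883394e-01  1.41385926e+00  1.50408936e-04
  1.21035764e+00 -1.69959703e+00]
wrist [513 101  45  40 927] [536.7 119.5] [0.5552 0.0602 0.06  ]
wrist [  0 126  34  54 104] [ 17.7 146.8] [ 0.4515 -0.371   0.06  ]
wrist [387 148  28  34 145] [393.7 161. ] [ 0.5555 -0.0637  0.06  ]
wrist [410 151  17  33  86] [421.3 168.8] [ 0.5689 -0.0419  0.06  ]
wrist [  0 178  33  47 132] [ 13.8 204.1] [ 0.496  -0.3995  0.06  ]
wrist [ 36 186  13  36  66] [ 42.1 206.5] [ 0.5055 -0.3752  0.06  ]
wrist [265 192  34  35 851] [281.4 207.5] [ 0.5677 -0.1682  0.06  ]
scene [141  46  33  11  58] [154.5  51.6] [-0.86    0.5529  0.06  ]
scene [  0  58 137  48 575] [60.3 81.6] [-0.8567  0.0231  0.06  ]
scene [320 119  27  11  79] [333.9 122.7] [0.3525 0.4978 0.06  ]
scene [320 182  12   9  81] [325.6 185.7] [0.5538 0.1738 0.06  ]
scene [296 202  12  10 101] [301.2 206.4] [0.5603 0.0592 0.06  ]
scene [267 223  14  14 132] [273.1 229.8] [ 0.566 -0.054  0.06 ]
scene [234 252  13  13 143] [240.  258.2] [ 0.5735 -0.1714  0.06  ]
scene [266 260  20  16  92] [275.5 268.1] [ 0.6518 -0.14    0.06  ]
scene [248 270  16  11  84] [253.9 274.6] [ 0.6299 -0.1844  0.06  ]
scene [279 271  18  29 192] [288.2 284.7] [ 0.7018 -0.1562  0.06  ]
scene [259 272  17  12  86] [269.  278.7] [ 0.6614 -0.171   0.06  ]
scene [270 287  15  15  66] [278.  294.1] [ 0.7023 -0.1882  0.06  ]
scene [337 345  14  14  81] [343.8 351.3] [ 0.8755 -0.2049  0.06  ]
scene [347 355  20  17 166] [355.6 364. ] [ 0.9052 -0.2118  0.06  ]
scene [311 395  23  25 259] [321.8 405.9] [ 0.9053 -0.309   0.06  ]
```

View pics/w2.png

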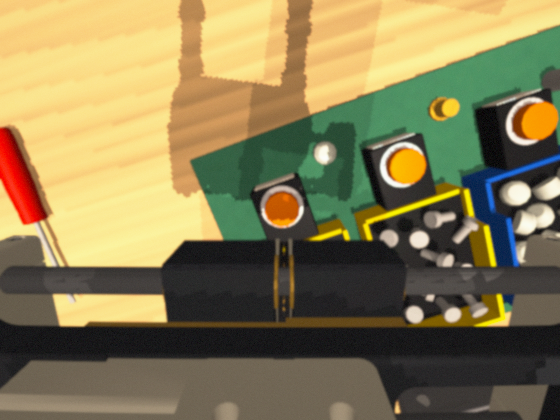

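The wrist view shows the brass-bin button at (281,207) beside the yellow bin, with its position at about (0.5685, -0.169). The TCP is within 2 mm of it. Next I'll descend to just above the button.

Call:
move_arm:
  deltas:
    - {"x": 0, "y": -0.001, "z": 0.04, "wx": 0, "wy": 0, "wz": 0, "hand": 0}
    - {"x": 0, "y": -0.001, "z": 0.075, "wx": 0, "wy": 0, "wz": 0, "hand": 0}
    - {"x": 0, "y": -0.001, "z": 0.09, "wx": 0, "wy": 0, "wz": 0, "hand": 0}
    - {"x": 0, "y": -0.001, "z": 0.096, "wx": 0, "wy": 0, "wz": 0, "hand": 0}
    - {"x": 0, "y": -0.001, "z": 0.098, "wx": 0, "wy": 0, "wz": 0, "hand": 0}
    - {"x": 0, "y": -0.001, "z": 0.098, "wx": 0, "wy": 0, "wz": 0, "hand": 0}

```text
time: 3.0
tool_pos: [0.5712, -0.1689, 0.0698]
tool_rot: [-3.141, 0.002, 2.856]
contact_force: [-0.4, 0.9, 0.0]
opening: 0.0004
```

Call:
move_arm:
  deltas:
    - {"x": 0, "y": 0, "z": 0.004, "wx": 0, "wy": 0, "wz": 0, "hand": 0}
    - {"x": 0, "y": 0, "z": 0.008, "wx": 0, "wy": 0, "wz": 0, "hand": 0}
    - {"x": 0, "y": 0, "z": 0.011, "wx": 0, "wy": 0, "wz": 0, "hand": 0}
    - {"x": 0, "y": 0, "z": 0.013, "wx": 0, "wy": 0, "wz": 0, "hand": 0}
    - {"x": 0, "y": 0, "z": 0.015, "wx": 0, "wy": 0, "wz": 0, "hand": 0}
    - {"x": 0, "y": 0, "z": 0.016, "wx": 0, "wy": 0, "wz": 0, "hand": 0}
    - {"x": 0, "y": 0, "z": 0.016, "wx": 0, "wy": 0, "wz": 0, "hand": 0}

```text
time: 3.88
tool_pos: [0.5707, -0.1687, 0.0527]
tool_rot: [3.142, 0.0, 2.856]
contact_force: [0.6, -1.3, 2.4]
opening: 0.0003
```

Call:
move_arm:
  deltas:
    - {"x": 0, "y": 0, "z": 0.001, "wx": 0, "wy": 0, "wz": 0, "hand": 0}
    - {"x": 0, "y": 0, "z": 0.002, "wx": 0, "wy": 0, "wz": 0, "hand": 0}
    - {"x": 0, "y": 0, "z": 0.002, "wx": 0, "wy": 0, "wz": 0, "hand": 0}

```text
time: 4.25
tool_pos: [0.5707, -0.1687, 0.0511]
tool_rot: [3.142, 0.0, 2.856]
contact_force: [-0.4, -0.2, 5.2]
opening: 0.0005
```

Call:
move_arm:
  deltas:
    - {"x": 0, "y": 0, "z": 0.001, "wx": 0, "wy": 0, "wz": 0, "hand": 0}
    - {"x": 0, "y": 0, "z": 0.0015, "wx": 0, "wy": 0, "wz": 0, "hand": 0}
    - {"x": 0, "y": 0, "z": 0.0015, "wx": 0, "wy": 0, "wz": 0, "hand": 0}

```text
time: 4.62
tool_pos: [0.5707, -0.1687, 0.0502]
tool_rot: [-3.142, 0.001, 2.856]
contact_force: [-2.5, 0.7, 9.8]
opening: 0.0004
```

The force rises at about the cap's own stiffness and has reached 9.8 N, well above the 3 N travel force, so the brass button is on its stop. Next I'll withdraw and move above white.

Call:
move_arm:
  deltas:
    - {"x": 0, "y": 0, "z": -0.03, "wx": 0, "wy": 0, "wz": 0, "hand": 0}
    - {"x": 0, "y": 0, "z": -0.07, "wx": 0, "wy": 0, "wz": 0, "hand": 0}
    - {"x": 0, "y": 0, "z": -0.11, "wx": 0, "wy": 0, "wz": 0, "hand": 0}
    - {"x": 0.018, "y": 0.05, "z": -0.115, "wx": 0, "wy": 0, "wz": 0, "hand": 0}
    - {"x": 0.036, "y": 0.1, "z": -0.115, "wx": 0, "wy": 0, "wz": 0, "hand": 0}
    - {"x": 0.054, "y": 0.15, "z": -0.115, "wx": 0, "wy": 0, "wz": 0, "hand": 0}
    - {"x": 0.071, "y": 0.198, "z": -0.115, "wx": 0, "wy": 0, "wz": 0, "hand": 0}
    - {"x": 0.078, "y": 0.217, "z": -0.115, "wx": 0, "wy": 0, "wz": 0, "hand": 0}

```text
time: 5.62
tool_pos: [0.5562, 0.0641, 0.1638]
tool_rot: [3.141, -0.001, 2.859]
contact_force: [-0.3, -0.1, -0.1]
opening: 0.0005
```

Run:
```python
from h import *
s=monitor.observe();print(s["tool_pos"],s["tool_rot"],s["contact_force"])
im,P=snap("wrist","w3");blobs("wrist",im,P)
for c in("side","scene"):
    im,P=snap(c,c+"3");blobs(c,im,P)
```

```text
[0.55616665 0.06405846 0.16379143] [ 3.14147883e+00 -1.12279545e-03  2.85852243e+00] [-0.32819227 -0.07943982 -0.06953834]
wrist [388 149  23  34 145] [394.1 161.8] [0.5425 0.1674 0.06  ]
wrist [408 153  20  32  89] [421.7 170.9] [0.5569 0.189  0.06  ]
wrist [266 192  33  36 842] [281.9 207.7] [0.5545 0.0636 0.06  ]
wrist [147 232  35  34 275] [164.1 246.4] [ 0.5594 -0.0512  0.06  ]
wrist [ 56 293  17   4  57] [ 63.9 294.3] [ 0.5785 -0.1649  0.06  ]
side [159 106  30  16  90] [172.2 111.4] [0.3378 0.5057 0.06  ]
side [271 187  11   8  69] [276.3 190.3] [0.5569 0.0618 0.06  ]
side [285 216  12  10  98] [290.6 220.3] [ 0.5614 -0.0533  0.06  ]
side [432 233  10  12  51] [436.1 238.5] [ 0.8829 -0.2168  0.06  ]
side [302 251  12  10  88] [307.5 255.8] [ 0.5663 -0.1737  0.06  ]
side [447 266  11  11  76] [452.2 271.4] [ 0.8698 -0.3148  0.06  ]
scene [224  23  27  10  62] [238.7  27. ] [-0.8695  1.1886  0.06  ]
scene [141  41  51  16  94] [165.   48.5] [-0.8591  0.6206  0.06  ]
scene [  0  58 137  47 541] [59.9 81.7] [-0.8572  0.0215  0.06  ]
scene [320 182  12   9  78] [325.7 185.6] [0.5537 0.1745 0.06  ]
scene [296 202  12  10  93] [301.2 206.4] [0.5604 0.0594 0.06  ]
scene [267 224  14  13 130] [273.2 229.7] [ 0.5658 -0.0537  0.06  ]
scene [234 254  13  11 113] [240.  259.2] [ 0.5759 -0.1735  0.06  ]
scene [266 260  31  40 276] [284.  279.2] [ 0.6856 -0.151   0.06  ]
scene [248 271  13  10  60] [252.6 275.4] [ 0.6294 -0.1879  0.06  ]
scene [259 272  17  12  81] [269.  278.7] [ 0.6614 -0.1711  0.06  ]
scene [269 288  16  14  71] [277.7 293.9] [ 0.7014 -0.1884  0.06  ]
scene [337 345  14  14  91] [343.9 350.9] [ 0.8751 -0.2042  0.06  ]
scene [347 355  20  17 183] [355.6 364.1] [ 0.9053 -0.2118  0.06  ]
scene [311 395  23  25 279] [321.8 405.8] [ 0.9053 -0.3088  0.06  ]
```

View pics/w3.png

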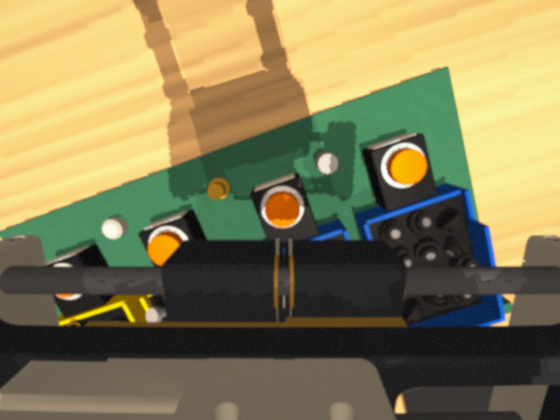

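The white-bin button is under the fingers at (282,208), within 2 mm of the TCP. The brass button's blob in the side view has dropped by about 1.7 px, so it is latched in. Now I'll descend on white.

Call:
move_arm:
  deltas:
    - {"x": 0, "y": -0.001, "z": 0.04, "wx": 0, "wy": 0, "wz": 0, "hand": 0}
    - {"x": 0, "y": -0.001, "z": 0.075, "wx": 0, "wy": 0, "wz": 0, "hand": 0}
    - {"x": 0, "y": -0.001, "z": 0.09, "wx": 0, "wy": 0, "wz": 0, "hand": 0}
    - {"x": 0, "y": -0.001, "z": 0.098, "wx": 0, "wy": 0, "wz": 0, "hand": 0}
    - {"x": 0, "y": -0.001, "z": 0.102, "wx": 0, "wy": 0, "wz": 0, "hand": 0}
    - {"x": 0, "y": -0.001, "z": 0.106, "wx": 0, "wy": 0, "wz": 0, "hand": 0}
    - {"x": 0, "y": -0.001, "z": 0.11, "wx": 0, "wy": 0, "wz": 0, "hand": 0}
    - {"x": 0, "y": -0.001, "z": 0.11, "wx": 0, "wy": 0, "wz": 0, "hand": 0}

```text
time: 6.78
tool_pos: [0.5573, 0.0604, 0.0547]
tool_rot: [3.141, 0.002, 2.856]
contact_force: [1.0, -1.1, 1.4]
opening: 0.0003
```

Call:
move_arm:
  deltas:
    - {"x": 0, "y": 0, "z": 0.001, "wx": 0, "wy": 0, "wz": 0, "hand": 0}
    - {"x": 0, "y": 0, "z": 0.002, "wx": 0, "wy": 0, "wz": 0, "hand": 0}
    - {"x": 0, "y": 0, "z": 0.003, "wx": 0, "wy": 0, "wz": 0, "hand": 0}
    - {"x": 0, "y": 0, "z": 0.004, "wx": 0, "wy": 0, "wz": 0, "hand": 0}
    - {"x": 0, "y": 0, "z": 0.004, "wx": 0, "wy": 0, "wz": 0, "hand": 0}

```text
time: 7.4
tool_pos: [0.5571, 0.0606, 0.0508]
tool_rot: [3.141, 0.001, 2.856]
contact_force: [0.9, -1.4, 5.7]
opening: 0.001
```

Call:
move_arm:
  deltas:
    - {"x": 0, "y": 0, "z": 0.001, "wx": 0, "wy": 0, "wz": 0, "hand": 0}
    - {"x": 0, "y": 0, "z": 0.0015, "wx": 0, "wy": 0, "wz": 0, "hand": 0}
    - {"x": 0, "y": 0, "z": 0.0015, "wx": 0, "wy": 0, "wz": 0, "hand": 0}

```text
time: 7.78
tool_pos: [0.5572, 0.0606, 0.0499]
tool_rot: [3.141, 0.002, 2.856]
contact_force: [-0.6, -1.4, 11.2]
opening: 0.0001
```

White is on its stop at 11 N. I'll withdraw and check.

Call:
move_arm:
  deltas:
    - {"x": 0, "y": 0, "z": -0.03, "wx": 0, "wy": 0, "wz": 0, "hand": 0}
    - {"x": 0, "y": 0, "z": -0.07, "wx": 0, "wy": 0, "wz": 0, "hand": 0}
    - {"x": 0, "y": 0, "z": -0.11, "wx": 0, "wy": 0, "wz": 0, "hand": 0}
    - {"x": 0.04, "y": 0, "z": -0.15, "wx": 0, "wy": 0, "wz": 0, "hand": 0}
    - {"x": 0.08, "y": 0, "z": -0.17, "wx": 0, "wy": 0, "wz": 0, "hand": 0}
    - {"x": 0.08, "y": 0, "z": -0.17, "wx": 0, "wy": 0, "wz": 0, "hand": 0}
    - {"x": 0.08, "y": 0, "z": -0.17, "wx": 0, "wy": 0, "wz": 0, "hand": 0}

```text
time: 8.65
tool_pos: [0.4798, 0.0831, 0.2181]
tool_rot: [-3.141, -0.001, 2.856]
contact_force: [0.4, 0.4, 0.7]
opening: 0.0005
```

Run:
```python
from h import *
s=monitor.observe();print(s["time"],s["tool_pos"],s["contact_force"])
o=[]
for c in("side","scene"):
    im,P=snap(c,c+"4");blobs(c,im,P)
    a,b=((140,220) if c=="side" else (165,210))
    cr=lambda i:cv2.resize(i[140:290,a:a+190],None,fx=2,fy=2,interpolation=3)
    o.append(np.hstack([cr(cv2.imread(f"pics/{c}1.png")[:,b-a:] if 0 else cv2.imread(f"pics/{c}1.png")[:, 60:] if c=="side" else cv2.imread(f"pics/{c}1.png")),cr(im[:,60:,::-1] if c=="side" else im[:,:,::-1])]))
cv2.imwrite("pics/cmp.png",np.vstack(o))
```

```text
8.65 [0.47984602 0.08314915 0.21808815] [0.36485048 0.39209466 0.74848023]
side [159 106  30  16  88] [172.2 111.5] [0.3376 0.5051 0.06  ]
side [257 160  11   8  73] [262.  163.5] [0.5483 0.1781 0.06  ]
side [271 188  10   9  70] [275.6 191.9] [0.5533 0.0564 0.06  ]
side [285 216  12  10  97] [290.6 220.3] [ 0.5616 -0.0532  0.06  ]
side [432 234  10  10  47] [436.2 238.3] [ 0.8835 -0.2165  0.06  ]
side [302 251  12  10  89] [307.6 255.9] [ 0.5664 -0.1738  0.06  ]
side [447 266  11  12  79] [452.3 271.5] [ 0.8698 -0.3152  0.06  ]
scene [215  23  36  13  75] [235.4  28.1] [-0.8661  1.1561  0.06  ]
scene [141  42  45  15  84] [163.  49.] [-0.8597  0.6082  0.06  ]
scene [  0  58 136  47 536] [59.9 81.7] [-0.8569  0.0213  0.06  ]
scene [320 119  27  11  74] [333.6 122.7] [0.3513 0.4975 0.06  ]
scene [320 182  12   9  80] [325.7 185.7] [0.554  0.1741 0.06  ]
scene [296 204  11   9  78] [301.  207.7] [0.5634 0.0549 0.06  ]
scene [267 224  15  13 129] [273.3 229.7] [ 0.5661 -0.0536  0.06  ]
scene [234 254  13  11 114] [240.  259.2] [ 0.5759 -0.1734  0.06  ]
scene [273 264  11  11  55] [279.2 269.9] [ 0.6612 -0.1387  0.06  ]
scene [248 271  12  10  59] [252.4 275.5] [ 0.6292 -0.1882  0.06  ]
scene [279 271  18  29 179] [288.  284.5] [ 0.7012 -0.156   0.06  ]
scene [259 272  17  12  89] [268.5 278.8] [ 0.6607 -0.1719  0.06  ]
scene [337 345  14  14  94] [343.9 350.9] [ 0.8751 -0.2042  0.06  ]
scene [347 355  20  17 182] [355.6 364. ] [ 0.9052 -0.2117  0.06  ]
scene [311 395  23  25 280] [321.8 405.9] [ 0.9054 -0.3089  0.06  ]
```

View pics/cmp.png

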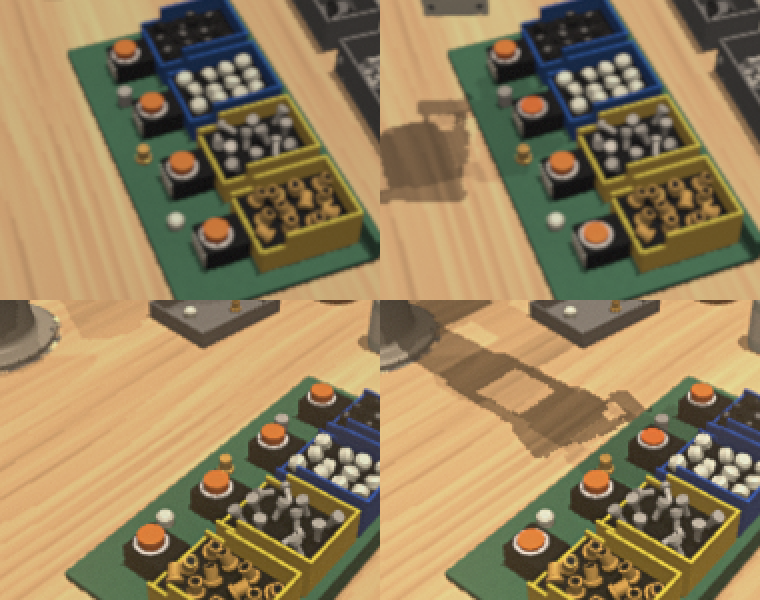

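Before-and-after crops show the brass and white buttons sunk by equal amounts. The grommet and bolt buttons are still out, and the strays have not moved. Handing in.

```bash
python3 -c "
from cell import robot
print(robot.hand_in())"
```

```text
the job is handed in; nothing more can be done
None
```

I pressed the brass-bin button first and the white-bin button second, each with the closed fingertips until it was on its stop. I then withdrew clear and handed the job in at about 9 s of the 38 s.

- **Force:** the last readings at the stops were about 10 N on brass and 11 N on white. That is well above the 3 N travel force and below the 30 N damage limit.
- **Buttons:** after withdrawal, both fixed cameras show the brass and white buttons lower by the same 1.3–1.8 px. The bolt and grommet buttons have not moved.
- **Loose things:** the bushing, cap and socket look unmoved in the before-and-after crops. The last check pictures did not cover the screwdriver and oil bottle; the arm's path stayed clear of both.
- **Disagreements:** the two fixed views differed by about 5 mm in x on the button positions. The close wrist view settled it, with the fingertips within about 2 mm of each button's centre. My first two move calls were refused for missing keys and nothing moved.

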